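# Close and clip the sample case

### The job

Put the lid on the sample case, lowering it by its handle until it is fully down, and let go; then snap the four clips down onto it in opposite-corner order: any one first, then the one diagonally across, then the remaining two. Push each clip with the fingers down to its stop and keep a firm push of about 15 N on it for half a second so that the seal beds in, but never push a clip harder than 25 N. Leave the other things on the bench where they are.

Things in the scene. Friction and masses are not known exactly. Their poses are not given: they have to be found in the camera images.
- case: white open-topped sample case, 200 (its x) x 150 (its y) x 90 mm high, walls 6 mm, mouth 188 x 138 mm, fixed on screw feet that raise its underside 2 to 10 mm off the bench. Origin: centre of its underside; z up. Four steel clips are hinged on grey brackets outside its long walls, at x = +/-60, y = +/-83, z = 102.5 mm, hinge axes along its x. The lid fits either way round
- lid: grey lid of the case, flat on the bench: plate 197 (x) x 147 (y) x 8 mm over a dark plug 182 x 132 mm, 8 mm deep (its lower 4 mm bevelled at 45 deg), so 3 mm play all round; about 0.35 kg. Origin: centre of the plug's underside; z up. Down on the springy seal its origin is 85.4 mm above the case's (plate top 101.4); the seal yields 1 mm per 12 N at a corner, at most 3.5 mm
- lid_handle (a point): middle of the lid's black bar handle, 40 mm above the lid's origin; the bar is 100 mm long (along the lid's x), 14 mm wide, 12 mm high (34 to 46 mm above the lid's origin), on a post at each end
- clip_a (a joint): angle (rad) of the clip at the case's +x +y corner, diagonal to clip_c: 0 flat on the seated lid, pointing inwards; pi/2 upright; up to 2.0 leaning out. Steel plate 24 mm wide, 6 thick, 45 long from its hinge. Swing it over from its outer side: pushed 35 mm from the hinge its over-centre spring resists with up to 7 to 10 N until about 0.4, then it snaps down; the lid stops it at 0 to 0.1
- clip_a_hinge (a point): centre of the hinge axis of clip_a, 102.5 mm above the case's origin, 8 mm outside the case's long wall; axes as the case's
- clip_a_pad (a point): place to push on the upper (outer) face of clip_a, 26 mm from its hinge and 3 mm off the plate's mid-plane; moves with the clip
- clip_b (a joint): angle (rad) of the clip at the case's -x +y corner, diagonal to clip_d: 0 flat on the seated lid, pointing inwards; pi/2 upright; up to 2.0 leaning out. Steel plate 24 mm wide, 6 thick, 45 long from its hinge. Swing it over from its outer side: pushed 35 mm from the hinge its over-centre spring resists with up to 7 to 10 N until about 0.4, then it snaps down; the lid stops it at 0 to 0.1
- clip_b_hinge (a point): centre of the hinge axis of clip_b, 102.5 mm above the case's origin, 8 mm outside the case's long wall; axes as the case's
- clip_b_pad (a point): place to push on the upper (outer) face of clip_b, 26 mm from its hinge and 3 mm off the plate's mid-plane; moves with the clip
- clip_c (a joint): angle (rad) of the clip at the case's -x -y corner, diagonal to clip_a: 0 flat on the seated lid, pointing inwards; pi/2 upright; up to 2.0 leaning out. Steel plate 24 mm wide, 6 thick, 45 long from its hinge. Swing it over from its outer side: pushed 35 mm from the hinge its over-centre spring resists with up to 7 to 10 N until about 0.4, then it snaps down; the lid stops it at 0 to 0.1
- clip_c_hinge (a point): centre of the hinge axis of clip_c, 102.5 mm above the case's origin, 8 mm outside the case's long wall; axes as the case's
- clip_c_pad (a point): place to push on the upper (outer) face of clip_c, 26 mm from its hinge and 3 mm off the plate's mid-plane; moves with the clip
- clip_d (a joint): angle (rad) of the clip at the case's +x -y corner, diagonal to clip_b: 0 flat on the seated lid, pointing inwards; pi/2 upright; up to 2.0 leaning out. Steel plate 24 mm wide, 6 thick, 45 long from its hinge. Swing it over from its outer side: pushed 35 mm from the hinge its over-centre spring resists with up to 7 to 10 N until about 0.4, then it snaps down; the lid stops it at 0 to 0.1
- clip_d_hinge (a point): centre of the hinge axis of clip_d, 102.5 mm above the case's origin, 8 mm outside the case's long wall; axes as the case's
- clip_d_pad (a point): place to push on the upper (outer) face of clip_d, 26 mm from its hinge and 3 mm off the plate's mid-plane; moves with the clip
- reagent: amber glass bottle, 48 mm across, 115 mm high, a bystander; origin at its underside
- jar: clear jar, 68 mm across, 85 mm high, a bystander; origin at its underside
- beaker: glass beaker, 72 mm across, 90 mm high, a bystander; origin at its underside
- wash_bottle: white bottle, 64 mm across, 170 mm high, a bystander; origin at its underside
- timer: white bench timer, 60 x 34 x 22 mm, a bystander; origin at its underside
Mind the look-alikes: they are no part of the job. What is meant by the lid is not brown, green or yellow, and is the smaller of those in its own colour.

How it is judged:
On the way, in this order (a step that is already met when the one before it is completed fails the run):
1. the lid is fully down on the case while still held by the fingers (not dropped), all clips open (z of lid in the frame of case between 0.08 and 0.088 m and horizontal distance between lid and case below 0.006 m and angle between the x axis of lid and the x axis of case, either way round below 0.06 rad and value of joint each of clip_a, clip_b, clip_c, clip_d above 0.8 rad and contact force between the fingers and lid above 1 N), for 0.05 s.
2. one clip is home and pushed with more than 8 N, the other three open (((value of joint clip_a below 0.15 rad and contact force between the fingers and clip_a above 8 N and value of joint each of clip_b, clip_c, clip_d above 0.8 rad) or (value of joint clip_b below 0.15 rad and contact force between the fingers and clip_b above 8 N and value of joint each of clip_c, clip_d, clip_a above 0.8 rad) or (value of joint clip_c below 0.15 rad and contact force between the fingers and clip_c above 8 N and value of joint each of clip_d, clip_a, clip_b above 0.8 rad) or (value of joint clip_d below 0.15 rad and contact force between the fingers and clip_d above 8 N and value of joint each of clip_a, clip_b, clip_c above 0.8 rad))), for 0.2 s.
3. the diagonally opposite clip is home too and pushed with more than 8 N, the other two open (((value of joint each of clip_a, clip_c below 0.15 rad and value of joint each of clip_b, clip_d above 0.8 rad and (contact force between the fingers and clip_a above 8 N or contact force between the fingers and clip_c above 8 N)) or (value of joint each of clip_b, clip_d below 0.15 rad and value of joint each of clip_c, clip_a above 0.8 rad and (contact force between the fingers and clip_b above 8 N or contact force between the fingers and clip_d above 8 N)))), for 0.2 s.
4. a third clip is home and pushed with more than 8 N (((value of joint each of clip_b, clip_c, clip_d below 0.15 rad and value of joint clip_a above 0.8 rad and contact force between the fingers and clip_c above 8 N) or (value of joint each of clip_c, clip_d, clip_a below 0.15 rad and value of joint clip_b above 0.8 rad and contact force between the fingers and clip_d above 8 N) or (value of joint each of clip_d, clip_a, clip_b below 0.15 rad and value of joint clip_c above 0.8 rad and contact force between the fingers and clip_a above 8 N) or (value of joint each of clip_a, clip_b, clip_c below 0.15 rad and value of joint clip_d above 0.8 rad and contact force between the fingers and clip_b above 8 N))), for 0.2 s.
5. the fourth clip is home and pushed with more than 8 N (value of joint each of clip_a, clip_b, clip_c, clip_d below 0.15 rad and (contact force between the fingers and clip_a above 8 N or contact force between the fingers and clip_b above 8 N or contact force between the fingers and clip_c above 8 N or contact force between the fingers and clip_d above 8 N)), for 0.2 s.
At the end, for the whole second after the job is handed in: The lid is fully down on the case (its origin 80 to 88 mm above the case's, 6 mm sideways, 0.06 rad), at rest, with all four clips lying on it (below 0.15 rad) (z of lid in the frame of case between 0.08 and 0.088 m and horizontal distance between lid and case below 0.006 m and angle between the x axis of lid and the x axis of case, either way round below 0.06 rad and value of joint each of clip_a, clip_b, clip_c, clip_d below 0.15 rad and linear speed of lid below 0.02 m/s); the robot touches nothing.
It fails at once if a clip is pushed harder than 25 N (contact force between the fingers and clip_a above 25 N or contact force between the fingers and clip_b above 25 N or contact force between the fingers and clip_c above 25 N or contact force between the fingers and clip_d above 25 N).
It fails at once if two neighbouring clips are down while the other two are open ((value of joint each of clip_a, clip_b below 0.3 rad and value of joint each of clip_c, clip_d above 0.8 rad) or (value of joint each of clip_b, clip_c below 0.3 rad and value of joint each of clip_d, clip_a above 0.8 rad) or (value of joint each of clip_c, clip_d below 0.3 rad and value of joint each of clip_a, clip_b above 0.8 rad) or (value of joint each of clip_d, clip_a below 0.3 rad and value of joint each of clip_b, clip_c above 0.8 rad)).
It fails at once if a bystander is moved by more than 20 mm (distance of any of reagent, jar, beaker, wash_bottle, timer from where it was at the start of the episode above 0.02 m).
It also fails if it takes over 72 s, if anything falls off the work surface, if the arm or the gripper's body presses on something with over 40 N, if the wrist force passes 120 N, or if a joint passes its speed limit or range.

### The arm

A 6-joint arm with a two-finger parallel gripper is mounted at the origin on the work surface. World frame = base frame: x ahead of the robot, y to its left, z up, the work surface at z = 0. Lengths are in m, angles in rad, forces in N, time in s.
With the tool pointing down it reaches from about 0.35 to 0.775 m from the base axis. Payload 7.3 kg.
Tool frame: the origin (TCP) lies midway between the tips of the shut fingers; the grasp point (between the pads) lies 19 mm behind it; z points along the fingers, y is the line along which they close (so a half turn about z gives the same grasp; the last joint's range is limited). The gripper opens to 92 mm and grips with 3 to 60 N. Pads are 19 mm wide; open, the fingers measure 130 mm over their backs; the gripper's body (75 mm by 190 mm) begins 47 mm behind the grasp point.
Start: joints at [1.146, 0.342, 1.524, -0, 1.275, -0.146], TCP at [0.144, 0.505, 0.196] pointing down, gripper open.
Joint ranges: [-2.53, 2.53], [-0.77, 2.02], [0.04, 2.7], [-1, 4.14], [0.28, 2.66], [-3.11, 3.11]. Speed limits (rad/s): [2.57, 2.57, 3.14, 3.14, 3.14, 3.14].

### API

Orientations are given as a unit quaternion [x, y, z, w].
In Python, from workcell import arm, read_camera gives the robot as it stands. The module is installed in compiled form; this text tells all that it offers.
- The arm moves only by the tool arm_command, never from a script. Its argument "series" is a list of rows, each a list of 5 numbers: the shift along the world's x, y, z in cm, then the turn about the world's z in rad, then the finger opening in cm, from 0 to 9.18. A call has exactly 10 rows; each row shifts and turns the commanded pose from where the row before left it; what a row does not reach is not made up. A row lasts 1/8 s, in which the tool goes at most 62.5 mm and 10.7 degrees, less where a joint would pass 70% of its speed; a pose out of reach is approached as far as the arm can. A call is refused whole if a number of a shift passes 6.25 or a number of a turn 0.188, either way. A call with a gripper value outside its range is refused whole. The fingers move at their own pace and stop on an object; "force" is the grip in N (left out, the last holds). Time passes only in rows, so rows that do not move let the fingers close, or fill a call up. It gives the time, the measured TCP pose, the force, the opening and the grip force at its end, in the units of the state.
- arm.sense(): the state, without advancing time (a new reading comes with each control period).
- read_camera(name): name is "scene" or "top" or "wrist"; returns a dict with "image" (420x560x3 uint8, red, green, blue), "K" (3x3 intrinsics, pixels), "cam_to_world" (4x4, takes a point from camera to world coordinates). Camera axes: x right, y down, z forward; pixel columns grow to the right and rows downward; lengths in m; the calibration is good to about 2 mm. A picture is of the moment at which its call begins. There is no depth.
- arm.job_done(): hands the job in; it is judged then, once.
The state is a dict: "t": time; "joint_positions": joint angles; "joint_vel": joint speeds; "joint_torque": joint torques, N m; "eef_pos": TCP position; "tcp_rot": TCP orientation; "force": force on the tool from outside, world axes, zero at the start; "torque": the same for the moment, N m; "opening": finger opening in m; "gripper_force": force on a finger pad.
Only numpy, scipy, OpenCV 4.12 (cv2) and the standard library are available. Lean on these libraries where they do the work, as an engineer would, in place of code of your own. Each camera call takes 0.05 s, during which the arm holds its last target. There are 200 camera calls.

## Working session

There is one attempt and no reset: what is moved stays moved. The work goes in short steps, Python scripts to look and compute and a tool call to move; the robot and the scene stay as the last step left them, time stands still between calls to the robot, and variables do not carry over. Pictures are saved under pics/ and viewed, at most 10 in all, crops included, and the job is handed in when it is done.

Besides the shell and the picture viewer there is one more tool, called after "Emit:" in YAML: its name, and indented under it one key for each argument. arm_command: Moves the arm, as the interface text tells. Its arguments: {"type":"object","properties":{"series":{"type":"array"},"force":{"type":"number"}},"required":["series"]}

```bash
mkdir -p pics
cat > h.py <<'E'
import numpy as np, cv2
from workcell import arm, read_camera
def shot(n,f):
    c=read_camera(n); cv2.imwrite(f'pics/{f}.png',c['image'][:,:,::-1]); np.savez(f'pics/{f}.npz',**c); return c
def load(f): return dict(np.load(f'pics/{f}.npz'))
def ray(c,u,v):
    T=c['cam_to_world']; d=T[:3,:3]@np.linalg.inv(c['K'])@[u,v,1.]; return T[:3,3],d
def plane(c,u,v,z):
    o,d=ray(c,u,v); return o+d*(z-o[2])/d[2]
def proj(c,p):
    T=c['cam_to_world']; q=c['K']@(T[:3,:3].T@(np.asarray(p)-T[:3,3])); return q[:2]/q[2]
E
python3 - <<'E'
from h import *
for n in('scene','top'):
    c=shot(n,n+'0'); print(n,c['cam_to_world'].round(3).tolist(),c['K'][0,0])
i=np.hstack([cv2.imread('pics/top0.png')]); 
s=arm.sense(); print(s)
E
```

```text
scene [[0.54, 0.559, -0.629, 1.517], [0.842, -0.357, 0.406, -0.52], [0.003, -0.748, -0.663, 1.13], [0.0, 0.0, 0.0, 1.0]] 447.18486626837245
top [[0.038, -0.976, 0.216, 0.244], [-0.999, -0.037, 0.011, 0.105], [-0.003, -0.216, -0.976, 1.348], [0.0, 0.0, 0.0, 1.0]] 463.20900342147377
{'t': 0.1, 'joint_positions': array([ 1.14600777e+00,  3.42679093e-01,  1.52491183e+00, -2.02284755e-05,
        1.27536914e+00, -1.46015367e-01]), 'joint_vel': array([ 0.00078139, -0.00245818, -0.00286667, -0.00143005,  0.00086281,
        0.00084346]), 'joint_torque': array([ 2.18625049e-03, -4.31997335e+01, -2.44697535e+01,  7.19484687e-02,
        5.25684643e-02, -1.06722459e-04]), 'eef_pos': array([0.14429728, 0.50437282, 0.19520433]), 'tcp_rot': array([ 1.38932732e-01,  9.90301585e-01, -6.58772189e-04, -1.83209867e-04]), 'force': array([ 0.2205504 , -0.61023055,  0.13814157]), 'torque': array([-0.02750945,  0.01094639, -0.00405884]), 'gripper_force': 0.0, 'opening': 0.09210238718213938}
```

View pics/top0.png

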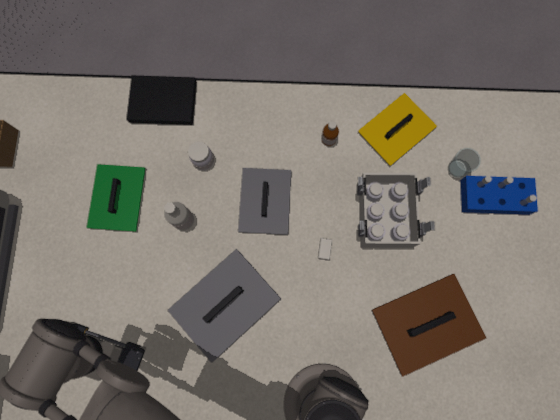

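View pics/scene0.png

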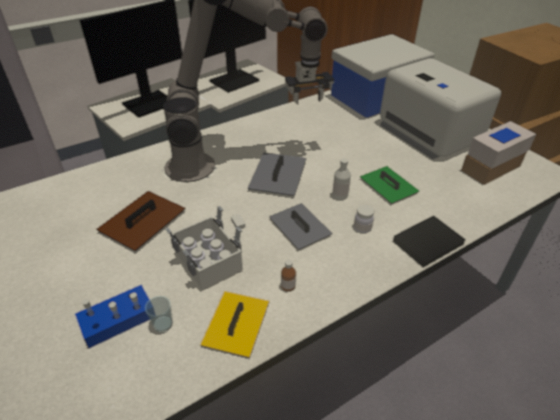

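The grey lid-like plates are at top (265,200) and (224,303). Yellow (398,128), brown (430,325) and green (117,197) are ruled out by colour. (265,200) is the smaller grey one, so that is the lid. The case is at (390,210), with clips near (361,183), (362,232), (424,185) and (428,228). Next I'll measure and crop to confirm.

Run:
```python
from h import *
c=load('top0'); im=c['image']; hsv=cv2.cvtColor(im,cv2.COLOR_RGB2HSV)
print(im[190,250],im[300,200],im[200,230],im[195,264], im[240,380],im[182,411])
b=cv2.GaussianBlur(im,(3,3),0).astype(int)
m=((b.max(2)<135)).astype(np.uint8)
for nm,(x0,y0,x1,y1) in dict(small=(230,155,303,245),big=(160,240,290,362)).items():
    s=np.zeros_like(m); s[y0:y1,x0:x1]=m[y0:y1,x0:x1]
    k=max(cv2.findContours(s,0,2)[0],key=cv2.contourArea)
    P=np.array([plane(c,*q[0],.014)[:2] for q in k],np.float32)
    r=cv2.minAreaRect(P); print(nm,r, cv2.minAreaRect(k))
    d=((b.max(2)<50)&(s>0)).astype(np.uint8)
    k=max(cv2.findContours(d,0,2)[0],key=cv2.contourArea)
    P=np.array([plane(c,*q[0],.046)[:2] for q in k],np.float32); print(' handle',cv2.minAreaRect(P))
crop=np.hstack([cv2.resize(im[150:270,225:445],None,fx=3.6,fy=3.6,interpolation=2)])
cv2.imwrite('pics/crop1.png',crop[:,:,::-1])
```

```text
[92 88 92] [95 92 95] [155 148 137] [32 31 34] [99 95 92] [72 69 66]
small ((0.5600653290748596, 0.1821168214082718), (0.15232302248477936, 0.20241349935531616), 89.187744140625) ((264.5684814453125, 201.1759490966797), (52.085548400878906, 66.58341217041016), 2.9609358310699463)
 handle ((0.5578420162200928, 0.1807287186384201), (0.014697689563035965, 0.10143164545297623), 89.55329895019531)
big ((0.21333026885986328, 0.3097061514854431), (0.2197394073009491, 0.3623192608356476), 44.75775909423828) ((212.96849060058594, 320.3506774902344), (78.67061614990234, 132.94967651367188), 47.121097564697266)
 handle ((0.2560032308101654, 0.28119778633117676), (0.021123131737113, 0.12988725304603577), 44.551692962646484)
```

View pics/crop1.png

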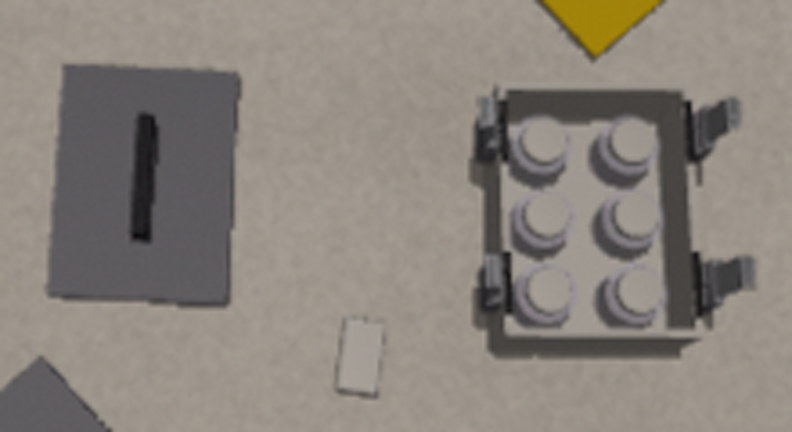

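The crop confirms the small grey lid at top pixel (265,200): 200x150 mm measured, yaw about -0.5°, handle at (0.558, 0.181). The case is at about (389,210), with all clips open: the +y pair is upright and the -y pair leans out.

Run:
```python
from h import *
c=load('top0')
def cr(u,v): return 225+u/3.6,150+v/3.6
for nm,u,v,z in [('rimTL',505,92,.096),('rimTR',683,92,.096),('rimBR',693,338,.096),('rimBL',503,338,.096),('yellow',600,55,.01),('timer',360,357,.02),('brTL',503,130,.1085),('brTR',690,130,.1085),('brBL',507,283,.1085),('brBR',697,283,.1085)]:
    print(nm,plane(c,*cr(u,v),z).round(4))
for nm,u,v in [('reagent',331,140),('beaker',460,170),('wash',185,222),('jar',203,165)]: print(nm,plane(c,u,v,0).round(3))
```

```text
rimTL [ 0.6238 -0.1012  0.096 ]
rimTR [ 0.6291 -0.24    0.096 ]
rimBR [ 0.4356 -0.2433  0.096 ]
rimBL [ 0.4302 -0.0999  0.096 ]
yellow [ 0.6852 -0.1948  0.01  ]
timer [0.4218 0.0019 0.02  ]
brTL [ 0.5896 -0.0976  0.1085]
brTR [ 0.595  -0.2413  0.1085]
brBL [ 0.4702 -0.1008  0.1085]
brBR [ 0.4756 -0.2438  0.1085]
reagent [ 0.763 -0.011  0.   ]
beaker [ 0.681 -0.404 -0.   ]
wash [0.49  0.416 0.   ]
jar [0.668 0.377 0.   ]
```

Emit:
arm_command:
  series:
    - [4, -6, 2, 0, 5]
    - [4.5, -4, 2, 0, 5]
    - [4.5, -4, 2, 0, 5]
    - [4.5, -4, 2, 0, 5]
    - [4.5, -4, 1, 0, 5]
    - [4.5, -4, 1, 0, 5]
    - [4.5, -4, 0, 0, 5]
    - [4.5, -4, 0, 0, 5]
    - [4, -4, 0, 0, 5]
    - [2, -4, 0, 0, 5]
  force: 30

```text
t: 1.35
eef_pos: [0.5522, 0.0946, 0.2905]
tcp_rot: [0.139, 0.99, -0.0, -0.001]
force: [1.2, 0.2, -0.1]
opening: 0.0499
gripper_force: 0.0
```

Emit:
arm_command:
  series:
    - [0, -5, 1, 0.135, 5]
    - [0, -5, 1, 0.135, 5]
    - [0, -5, 1, 0, 5]
    - [-0.5, -5, 1, 0, 5]
    - [-0.5, -3, 1, 0, 5]
    - [-0.5, -2, 0.5, 0, 5]
    - [0, -1, 0.5, 0, 5]
    - [0, -0.5, 0, 0, 5]
    - [0, 0, 0, 0, 5]
    - [0, 0, 0, 0, 5]

```text
t: 2.6
eef_pos: [0.536, -0.1677, 0.3514]
tcp_rot: [0.004, 1.0, 0.0, -0.0]
force: [0.4, 0.7, 0.7]
opening: 0.05
gripper_force: 0.0
```

Run:
```python
from h import *
c=shot('wrist','w1'); print(c['cam_to_world'].round(3).tolist(),c['K'].round(1).tolist()); print(arm.sense()['eef_pos'])
```

```text
[[0.009, 0.968, 0.25, 0.469], [1.0, -0.009, -0.001, -0.167], [0.001, 0.25, -0.968, 0.539], [0.0, 0.0, 0.0, 1.0]] [[301.0, 0.0, 279.0], [0.0, 301.0, 209.2], [0.0, 0.0, 1.0]]
[ 0.53596839 -0.16780515  0.3514626 ]
```

View pics/w1.png

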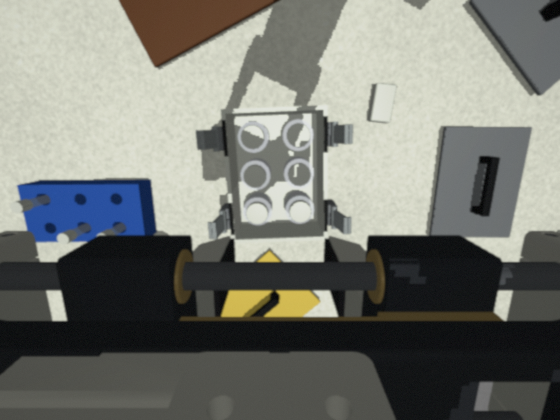

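The wrist view shows the case between (228,108) and (325,238), with clips at (210,138), (340,133), (218,222) and (338,218). The lid is at (480,180). I'll enlarge the case.

Run:
```python
from h import *
im=load('w1')['image'][96:246,186:366]
cv2.imwrite('pics/crop2.png',cv2.resize(im,None,fx=4,fy=4,interpolation=2)[:,:,::-1])
```

```text
(no output)
```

View pics/crop2.png

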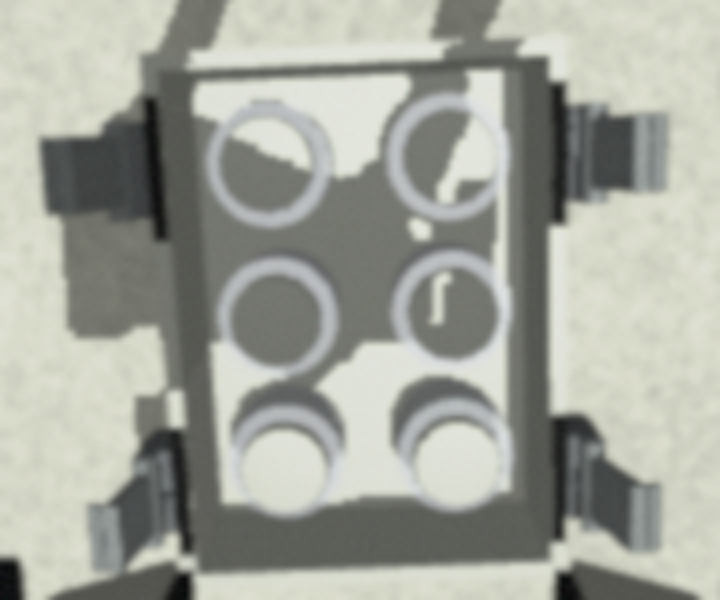

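Run:
```python
from h import *
c=load('w1')
for z in (.092,.096,.1):
    P=np.array([plane(c,186+u/4,96+v/4,z)[:2] for u,v in [(163,72),(548,58),(552,552),(195,572)]])*1e3
    q=lambda a,b:P[b]-P[a]
    print(z,P.mean(0).round(1),[np.linalg.norm(q(a,b)).round(1) for a,b in [(0,1),(3,2),(0,3),(1,2)]],[round(float(np.arctan2(*q(a,b)[::-1])),4) for a,b in[(0,3),(1,2)]],[round(float(np.arctan2(*q(a,b)[::-1])-np.pi/2),4) for a,b in[(0,1),(3,2)]])
# brackets outer mid at hinge height-ish; clip hinges
im=c['image']
for nm,u,v in [('c',155,169),('b',558,153),('d',178,492),('a',568,482)]: print(nm,plane(c,186+u/4,96+v/4,.1)[:2].round(4))
# lid handle by wrist
m=(im.max(2)<45).astype(np.uint8); s=np.zeros_like(m); s[150:222,465:505]=m[150:222,465:505]
k=max(cv2.findContours(s,0,2)[0],key=cv2.contourArea); print(cv2.boundingRect(k),cv2.minAreaRect(np.array([plane(c,*q[0],.046)[:2] for q in k],np.float32)))
```

```text
0.092 [ 535.5 -169.8] [np.float64(136.5), np.float64(140.5), np.float64(188.0), np.float64(184.6)] [0.015, 0.0362] [0.026, 0.0502]
0.096 [ 534.9 -169.8] [np.float64(135.3), np.float64(139.3), np.float64(186.3), np.float64(183.0)] [0.015, 0.0362] [0.026, 0.0502]
0.1 [ 534.3 -169.8] [np.float64(134.1), np.float64(138.0), np.float64(184.7), np.float64(181.3)] [0.015, 0.0362] [0.026, 0.0502]
c [ 0.4775 -0.2437]
b [ 0.4732 -0.1007]
d [ 0.597  -0.2413]
a [ 0.5944 -0.0933]
(471, 157, 28, 59) ((0.5605425238609314, 0.17338885366916656), (0.030739113688468933, 0.09755168855190277), 88.81672668457031)
```

Emit:
arm_command:
  series:
    - [0.3, 5, 0, 0, 5]
    - [0.5, 5, 0, 0, 5]
    - [0.5, 5, 0, 0, 5]
    - [0.5, 5, -2, 0, 5]
    - [0.5, 5, -4, 0, 5]
    - [0, 4, -4, 0, 5]
    - [0, 3, -4, 0, 5]
    - [0, 2, -3, 0, 5]
    - [0, 0.9, -3, 0, 5]
    - [0, 0, -3, 0, 5]

```text
t: 3.9
eef_pos: [0.5583, 0.1805, 0.1217]
tcp_rot: [0.003, 1.0, 0.0, -0.0]
force: [0.1, 0.1, -0.8]
opening: 0.0502
gripper_force: 0.0
```

Run:
```python
from h import *
c=shot('wrist','w2'); im=c['image']; m=(im.max(2)<45).astype(np.uint8)
print(proj(c,[.559,.181,.046]),arm.sense()['eef_pos'])
```

```text
[278.98352176 208.80342497] [0.55593606 0.1796375  0.11748675]
```

View pics/w2.png

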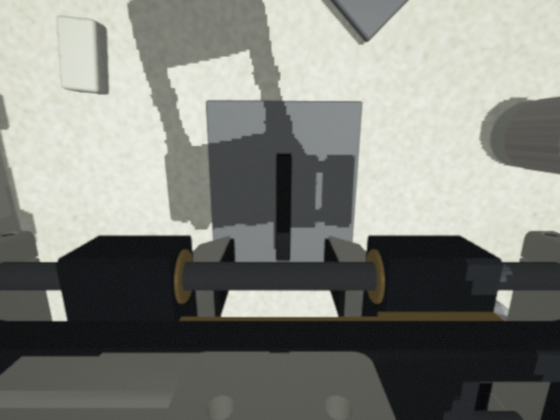

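The handle is at columns 276–292, rows 154–258, about 4 mm to +y of the TCP. That is well inside the opening, so I'll go down and grip.

Emit:
arm_command:
  series:
    - [0.2, 0.4, -2, 0, 5]
    - [0, 0, -3, 0, 5]
    - [0, 0, -2.5, 0, 5]
    - [0, 0, -1.5, 0, 5]
    - [0, 0, -0.2, 0, 5]
    - [0, 0, 0, 0, 5]
    - [0, 0, 0, 0, 0.8]
    - [0, 0, 0, 0, 0.8]
    - [0, 0, 0, 0, 0.8]
    - [0, 0, 0, 0, 0.8]
  force: 40

```text
t: 5.2
eef_pos: [0.5608, 0.1831, 0.0309]
tcp_rot: [0.004, 1.0, 0.0, 0.0]
force: [0.9, 1.1, -0.2]
opening: 0.0148
gripper_force: 0.0
```

Emit:
arm_command:
  series:
    - [0, 0, 0, 0, 2.2]
    - [0, 0, -0.6, 0, 2.2]
    - [0, 0, 0, 0, 2.2]
    - [0, 0, 0, 0, 0.5]
    - [0, 0, 0, 0, 0.5]
    - [0, 0, 0, 0, 0.5]
    - [0, 0, 0, 0, 0.5]
    - [0, 0, 0, 0, 0.5]
    - [0, 0, 0, 0, 0.5]
    - [0, 0, 0, 0, 0.5]

```text
t: 6.45
eef_pos: [0.5607, 0.1831, 0.0247]
tcp_rot: [0.004, 1.0, 0.0, -0.0]
force: [-0.1, -0.9, -0.2]
opening: 0.0052
gripper_force: 0.0
```

Run:
```python
from h import *
c=shot('wrist','w3'); print(arm.sense()['opening'],arm.sense()['gripper_force'],proj(c,arm.sense()['eef_pos']))
```

```text
0.005175865136061059 0.0 [278.28469644 236.30116606]
```

View pics/w3.png

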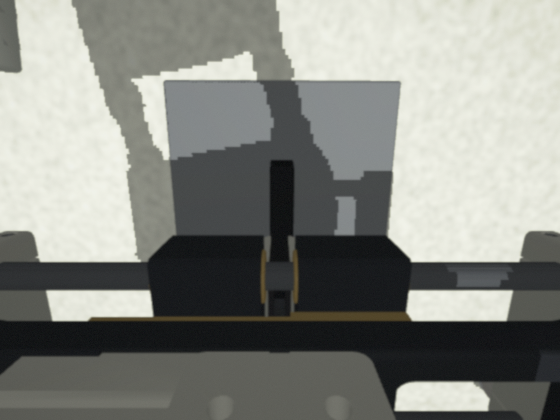

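Emit:
arm_command:
  series:
    - [0, 0, 0, 0, 0]
    - [0, 0, 0, 0, 0]
    - [0, 0, 0, 0, 0]
    - [0, 0, 0, 0, 0]
    - [0, 0, 0, 0, 0]
    - [0, 0, 0, 0, 0]
    - [0, 0, 1, 0, 0]
    - [0, 0, 1, 0, 0]
    - [0, 0, 0, 0, 0]
    - [0, 0, 0, 0, 0]

```text
t: 7.75
eef_pos: [0.5607, 0.1831, 0.0449]
tcp_rot: [0.004, 1.0, 0.0, 0.0]
force: [0.5, -0.1, 0.2]
opening: 0.0005
gripper_force: 0.0
```

Run:
```python
from h import *
s=arm.sense(); print(s['eef_pos'],s['force'],s['opening'],s['gripper_force'])
w=shot('wrist','w4'); c=shot('scene','s4'); u,v=proj(c,s['eef_pos']).astype(int); print(u,v)
a=cv2.resize(c['image'][v-60:v+50,u-50:u+50],None,fx=4,fy=4,interpolation=2)
b=w['image'][60:330,120:440]; b=cv2.resize(b,(390,440))
cv2.imwrite('pics/v4.png',np.hstack([a,b])[:,:,::-1])
```

```text
[0.56070725 0.18308891 0.04487063] [ 0.52813609 -0.08213146  0.19501226] 0.00045552986101133356 0.0
300 217
```

View pics/v4.png

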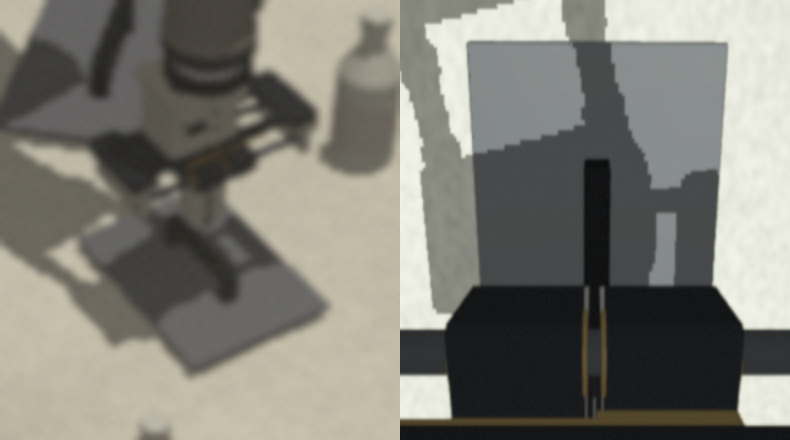

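The scene half shows the shut fingers above or behind the bar. The wrist half shows the bar (cols 584–610) in line with the fingers, and the fingers shut without gripping. I'll check the heights numerically.

Run:
```python
from h import *
for f in ('w1','w2','w3','w4'):
    c=load(f); print(f,c['cam_to_world'][:3,3].round(4))
def edges(c,box,thr=125):
    im=cv2.GaussianBlur(c['image'],(3,3),0).max(2)
    return im
c=load('w2'); b=c['image'].max(2).astype(int)
print('w2 row106',b[106,196:220],b[106,350:372]); print('col230',b[92:110,230])
c4=load('w4'); b=c4['image'].max(2).astype(int); print('w4 row110',b[110,170:190],b[110,380:396]); 
# bar across two views: wrist w2 (bar -x end row154) etc; scene s4 dark bar
s=load('s4'); im=s['image'].max(2); u,v=300,217
m=(im[v-20:v+30,u-25:u+25]<40).astype(int)
for r in im[v-22:v+22:1,u-20:u+24:2]: print(' '.join(f'{x:3d}' for x in r))
print(proj(s,[.51,.183,.046]),proj(s,[.61,.183,.046]),proj(s,[.5607,.1831,.0449]))
```

```text
w1 [ 0.4691 -0.1668  0.5394]
w2 [0.4913 0.1814 0.3097]
w3 [0.4938 0.1841 0.2127]
w4 [0.4937 0.1841 0.2329]
w2 row106 [231 233 236 235 235 233 232 231 227 196 144 126 134 137 137 137 136 137
 135 138 136 138 136 137] [141 140 141 140 140 141 140 142 139 140 137 150 190 222 228 230 230 230
 230 229 227 226]
col230 [232 231 232 230 229 227 223 202 153 127 134 137 137 137 138 137 136 137]
w4 row110 [233 235 236 236 232 211 158 128 134 137 138 139 138 138 139 139 138 138
 139 140] [144 144 144 144 143 141 148 194 227 233 234 234 235 235 236 237]
 43  42  42  42  44  58  83  87  79  66  55  58  62  50  51  51  60  89 128 166 182 186
 43  42  40  40  41  47  67  71  58  54  60  61  57  50  47  52  49 106 168 186 192 191
 47  42  41  43  43  42  51  52  51  59  63  53  52  54  48  47  51 130 186 190 192 191
 47  45  40  41  40  44  49  44  52  60  51  46  49  57  49  47  65 148 190 189 191 189
 49  48  43  45  44  66  80  51  52  53  46  44  46  55  50  57 103 168 190 189 190 189
 51  50  50  46  49 110 128  73  51  54  47  45  46  55  70 100 150 188 191 189 191 190
 52  50  51  46  64 148 1
[... 2702 characters left out ...]

106  87  68  67  67  67  68  75  83  95 104 104  90  72  86 103 105 105 105 107 105 107
108  97  75  66  66  68  74  87  97 103 105 105 101  92 100 104 106 106 105 106 105 105
110 105  85  68  67  68  87  99 104 105 104 104 104 103 105 106 105 106 106 105 105 106
107 108  97  76  67  75  97 105 105 105 105 104 105 104 105 105 106 106 107 106 106 106
107 109 105  86  70  87 103 105 104 105 104 106 105 105 105 105 106 106 106 106 105 104
108 109 109  98  78  95 104 106 106 105 104 104 104 105 105 106 106 106 105 106 104  97
109 109 109 104  87  97 105 105 105 106 104 104 105 104 105 107 106 106 105 105  96  95
[292.50554968 209.71557605] [308.33582238 225.5759248 ] [300.38944938 217.81729328]
```

Emit:
arm_command:
  series:
    - [0, 0, 0, 0, 5]
    - [0, 0, 0, 0, 5]
    - [0, 0, 0, 0, 5]
    - [0, 0, -1.2, 0, 5]
    - [0, 0, -1.1, 0, 5]
    - [0, 0, -0.4, 0, 5]
    - [0, 0, 0, 0, 5]
    - [0, 0, 0, 0, 1.2]
    - [0, 0, 0, 0, 1.2]
    - [0, 0, 0, 0, 0.8]

```text
t: 9.1
eef_pos: [0.5609, 0.1831, 0.018]
tcp_rot: [0.004, 1.0, 0.0, 0.0]
force: [-0.6, -0.0, -0.2]
opening: 0.0248
gripper_force: 0.0
```

Run:
```python
from h import *
s=load('scene0'); b=s['image'].max(2)
# fresh scene, finger and bar positions with open fingers: save crop
c=shot('scene','s5'); w=shot('wrist','w5'); t=shot('top','t5')
e=arm.sense(); print(e['eef_pos'],e['opening'],e['force'],e['joint_positions'].round(3))
A=cv2.resize(c['image'][160:250,250:350],None,fx=4,fy=4,interpolation=2)
u,v=proj(t,e['eef_pos']).astype(int); print(u,v)
B=cv2.resize(t['image'][v-45:v+45,u-48:u+48],None,fx=4,fy=4,interpolation=2)
cv2.imwrite('pics/v5.png',np.hstack([A,B])[:,:,::-1])
```

```text
[0.56079885 0.18309828 0.01788114] 0.012370491893743184 [-0.26840895  0.28345426  0.61934004] [ 0.186  0.646  1.552  0.     0.944 -1.376]
264 200
```

View pics/v5.png

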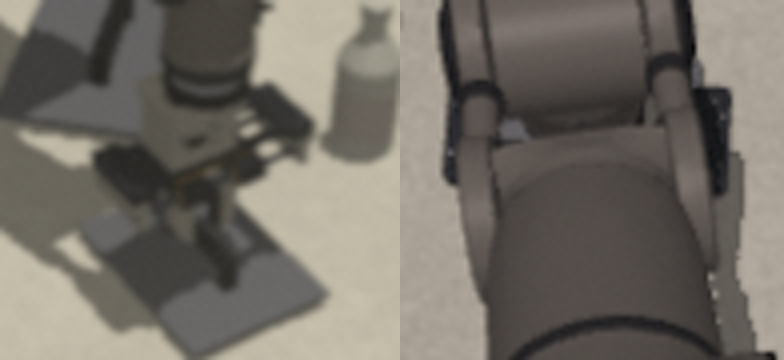

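The scene half (bar around (210,240)) shows the two fingers now on either side of the bar, at (175,215) and (225,200). I'll keep closing and watch the opening.

Emit:
arm_command:
  series:
    - [0, 0, 0, 0, 0.4]
    - [0, 0, 0, 0, 0.4]
    - [0, 0, 0, 0, 0.4]
    - [0, 0, 0, 0, 0.4]
    - [0, 0, 0, 0, 0.4]
    - [0, 0, 0, 0, 0.4]
    - [0, 0, 0, 0, 0.4]
    - [0, 0, 0, 0, 0.4]
    - [0, 0, 0, 0, 0.4]
    - [0, 0, 0, 0, 0.4]

```text
t: 10.5
eef_pos: [0.5607, 0.1831, 0.0177]
tcp_rot: [0.004, 1.0, 0.0, 0.0]
force: [0.1, 0.0, -0.2]
opening: 0.0042
gripper_force: 0.0
```

Emit:
arm_command:
  series:
    - [0, 0, 0, 0, 3]
    - [0, 0, 0, 0, 3]
    - [0, 0, 0, 0, 3]
    - [0, 0, 0, 0, 3]
    - [0, 0, -0.25, 0, 3]
    - [0, 0, -0.25, 0, 3]
    - [0, 0, 0, 0, 3]
    - [0, 0, 0, 0, 3]
    - [0, 0, 0, 0, 3]
    - [0, 0, 0, 0, 3]

```text
t: 11.75
eef_pos: [0.5608, 0.1831, 0.0128]
tcp_rot: [0.004, 1.0, 0.0, 0.0]
force: [-0.3, 0.1, 0.2]
opening: 0.0302
gripper_force: 0.0
```

Reading 0.0128 is already below the nominal plate top and there is no contact, so the TCP reading runs low relative to the real tips. I'll go lower and grip.

Emit:
arm_command:
  series:
    - [0, 0, -0.25, 0, 3]
    - [0, 0, -0.25, 0, 3]
    - [0, 0, -0.2, 0, 3]
    - [0, 0, 0, 0, 3]
    - [0, 0, 0, 0, 0.5]
    - [0, 0, 0, 0, 0.5]
    - [0, 0, 0, 0, 0.5]
    - [0, 0, 0, 0, 0.5]
    - [0, 0, 0, 0, 0.5]
    - [0, 0, 0, 0, 0.5]

```text
t: 13.0
eef_pos: [0.5608, 0.1832, 0.0058]
tcp_rot: [0.004, 1.0, 0.0, 0.0]
force: [0.3, 2.0, -0.1]
opening: 0.0134
gripper_force: 40.0
```

Emit:
arm_command:
  series:
    - [0, 0, 0, 0, 2.5]
    - [0, 0, 0, 0, 2.5]
    - [0, 0, -0.3, 0, 2.5]
    - [0, 0, -0.3, 0, 2.5]
    - [0, 0, 0, 0, 2.5]
    - [0, 0, 0, 0, 0.5]
    - [0, 0, 0, 0, 0.5]
    - [0, 0, 0, 0, 0.5]
    - [0, 0, 0, 0, 0.5]
    - [0, 0, 0.5, 0, 0.5]
  force: 50

```text
t: 14.25
eef_pos: [0.5599, 0.1829, 0.0041]
tcp_rot: [0.004, 1.0, -0.0, -0.001]
force: [-0.8, -0.5, -4.8]
opening: 0.0137
gripper_force: 50.0
```

Emit:
arm_command:
  series:
    - [0, 0, 1, 0, 0.5]
    - [0, 0, 2, 0, 0.5]
    - [0, 0, 2.5, 0, 0.5]
    - [0, 0, 3, 0, 0.5]
    - [0, 0, 3, 0, 0.5]
    - [0, 0, 3, 0, 0.5]
    - [0, 0, 3, 0, 0.5]
    - [0, 0, 2, 0, 0.5]
    - [0, 0, 0, 0, 0.5]
    - [0, 0, 0, 0, 0.5]

```text
t: 15.5
eef_pos: [0.56, 0.1829, 0.1988]
tcp_rot: [0.004, 1.0, -0.0, -0.001]
force: [-0.2, -0.3, -3.5]
opening: 0.0135
gripper_force: 50.0
```

Run:
```python
from h import *
e=arm.sense(); print(e['eef_pos'],e['opening'],e['force'],e['torque'],e['gripper_force'])
c=shot('wrist','w6'); print(c['cam_to_world'].round(4).tolist())
b=c['image'].max(2).astype(int)
# plate -x edge: scan columns
for col in (190,230,250,310,340): print(col,b[40:235:5,col])
for r in (100,120,150): print(r,b[r,100:460:10])
```

```text
[0.5600288  0.18291265 0.1987801 ] 0.013482965161181628 [-0.20036047 -0.29907783 -3.54076512] [-0.00658181  0.00607856 -0.06085463] 49.99806046485901
[[0.0098, 0.9686, 0.2483, 0.4934], [1.0, -0.0095, -0.0024, 0.1841], [0.0, 0.2483, -0.9687, 0.3869], [0.0, 0.0, 0.0, 1.0]]
190 [135 135 139 137 139 190 234 132 137 138 138 137 138 138 138 138 138 138
 136 138 137 137 138 137 100  73  75  74  73  73  75  74  72  74  74  74
  74  74  73]
230 [135 134 134 136 235 240 235 132 139 139 139 138 139 139 140 137 139 137
 137 138 138 139 121  76  74  75  73  73  75  75  72  73  75  75  74  75
  75  76  73]
250 [136 134 138 135 151 192 234 133 140 140 137 139 140 139 139 140 140 139
 138 138 139 135  76  74  75  75  74  73  75  74  74  75  74  74  74  76
  74  75  74]
310 [236 238 236 235 233 237 235 133 139 140 122  76  75  82  75  74  75  76
  75  75  74  74  74  75  75  75  74  74  73  74  74  75  75  74  76  74
  76  73  74]
340 [145 146 112 110 156 231 230 133 140 141 141 141 142 141 140 141 141 140
 140 140 140 140 140 140 140 140 123  85  74  75  75  73  75  75  75  73
  73  75  74]
100 [232 234 227 191 173 136 137 139 136 138 137 138 139 139 140 140 140 140
  75  74  75  75 140 140 142 140 140 141 141 142 142 141 233 230 234 235]
120 [232 236 232 237 239 136 137 137 138 138 137 138 138 139 139 140 140 139
  75  75  76  75 122 141 141 141 142 141 142 141 141 142 233 231 224 129]
150 [234 236 240 241 240 195 135 136 137 138 136 137 138 121 120  76  74  75
  74  74  74  74  76 140 140 140 141 139 140 141 140 238 228 233 235 130]
```

Run:
```python
from h import *
c=load('w6'); b=c['image'].max(2).astype(float); R=c['cam_to_world'][:3,:3]
def cross(a,thr):  # subpixel first crossing
    for i in range(len(a)-1):
        if (a[i]-thr)*(a[i+1]-thr)<=0 and a[i]!=a[i+1]: return i+(a[i]-thr)/(a[i]-a[i+1])
E=[(x,68+cross(b[68:80,x],186)) for x in range(160,400,8) if b[68,x]>200 and cross(b[68:80,x],186)]
E=np.array(E); p=np.polyfit(E[:,0],E[:,1],1); print('edge slope,row@279',p[0],np.polyval(p,279),len(E))
for r in (78,82,86,90,100,110,120):
    l=[i for i in range(130,165) if b[r,i]>186 and b[r,i+1]<=186]; q=[i for i in range(400,435) if b[r,i]<=186 and b[r,i+1]>186]
    print(r,l,q,(279-np.array(l)),)
    if l and q:
        W=q[-1]-l[-1]; D=.147*301/W; y=(r-209.2)/301*D; x=((q[-1]+l[-1]+1)/2-279)/301*D
        print('   D',round(D,4),'world rel cam',(R@[x,y,D]).round(4),'abs',(R@[x,y,D]+c['cam_to_world'][:3,3]).round(4))
```

```text
edge slope,row@279 0.0017641990366748595 71.80327080509224 26
78 [133, 142] [415] [146 137]
   D 0.1621 world rel cam [-0.0282  0.0003 -0.1745] abs [0.4652 0.1843 0.2124]
82 [133, 143] [415] [146 136]
   D 0.1627 world rel cam [-0.0262  0.0005 -0.1746] abs [0.4672 0.1846 0.2123]
86 [133, 143] [414] [146 136]
   D 0.1633 world rel cam [-0.0242  0.0002 -0.1748] abs [0.4692 0.1843 0.2122]
90 [133, 144] [414] [146 135]
   D 0.1639 world rel cam [-0.0222  0.0005 -0.1749] abs [0.4712 0.1846 0.2121]
100 [130, 144] [413] [149 135]
   D 0.1645 world rel cam [-0.017   0.0002 -0.1742] abs [0.4764 0.1842 0.2128]
110 [146] [412] [133]
   D 0.1663 world rel cam [-0.0118  0.0004 -0.1747] abs [0.4816 0.1845 0.2122]
120 [147] [411] [132]
   D 0.1676 world rel cam [-0.0065  0.0003 -0.1747] abs [0.4869 0.1844 0.2123]
```

The lid is held (3.5 N). Wrist-camera differences between lid and case give a shift of Δx -2.5 cm, Δy -35.4 cm and a turn of +0.04.

Emit:
arm_command:
  series:
    - [0, -3, 0, 0, 0.5]
    - [-0.5, -5, 0, 0.02, 0.5]
    - [-0.5, -5, 0, 0.02, 0.5]
    - [-0.5, -5, 0, 0, 0.5]
    - [-0.5, -5, 0, 0, 0.5]
    - [-0.5, -5, 0, 0, 0.5]
    - [0, -4, 0, 0, 0.5]
    - [0, -2.4, 0, 0, 0.5]
    - [0, -1, 0, 0, 0.5]
    - [0, 0, 0, 0, 0.5]

```text
t: 16.8
eef_pos: [0.5354, -0.1707, 0.199]
tcp_rot: [-0.015, 1.0, 0.001, -0.001]
force: [-1.2, -0.6, -4.4]
opening: 0.0134
gripper_force: 50.0
```

Emit:
arm_command:
  series:
    - [0, 0, -1, 0, 0.5]
    - [0, 0, -1.5, 0, 0.5]
    - [0, 0, -1.5, 0, 0.5]
    - [0, 0, -1.5, 0, 0.5]
    - [0, 0, -1.5, 0, 0.5]
    - [0, 0, -1, 0, 0.5]
    - [0, 0, -0.5, 0, 0.5]
    - [0, 0, 0, 0, 0.5]
    - [0, 0, 0, 0, 0.5]
    - [0, 0, 0, 0, 0.5]

```text
t: 18.05
eef_pos: [0.536, -0.1711, 0.1152]
tcp_rot: [-0.016, 1.0, -0.0, 0.0]
force: [-0.1, -0.7, -3.9]
opening: 0.0135
gripper_force: 50.0
```

Run:
```python
from h import *
e=arm.sense(); print(e['t'],e['eef_pos'],e['opening'],e['force'],e['torque'])
c=shot('wrist','w7'); t=shot('top','t7')
b=c['image'][:,:,:]
a=cv2.resize(b[30:245,120:440],None,fx=1.4,fy=1.4,interpolation=2)
d=cv2.resize(t['image'][160:260,345:445],(301,301),interpolation=2)
cv2.imwrite('pics/v7.png',np.hstack([a,d])[:,:,::-1]); print(a.shape)
```

```text
18.05 [ 0.53598531 -0.17105792  0.11523788] 0.013480674302164418 [-0.1325112 -0.7349836 -3.8573254] [-0.00131046  0.04968172 -0.00418496]
(301, 448, 3)
```

View pics/v7.png

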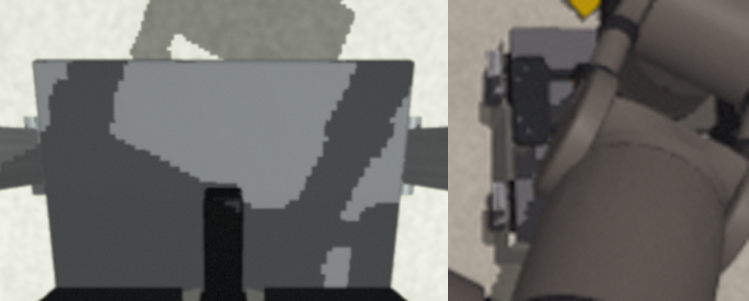

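The lid sits symmetrically between clips c (left, col ~40) and b (right, col ~410). I'll lower it slowly.

Emit:
arm_command:
  series:
    - [-0.1, 0, -0.3, 0, 0.5]
    - [0, 0, -0.3, 0, 0.5]
    - [0, 0, -0.3, 0, 0.5]
    - [0, 0, -0.3, 0, 0.5]
    - [0, 0, -0.2, 0, 0.5]
    - [0, 0, -0.2, 0, 0.5]
    - [0, 0, -0.2, 0, 0.5]
    - [0, 0, -0.1, 0, 0.5]
    - [0, 0, 0, 0, 0.5]
    - [0, 0, 0, 0, 0.5]

```text
t: 19.4
eef_pos: [0.5348, -0.1709, 0.0958]
tcp_rot: [-0.016, 1.0, 0.0, 0.0]
force: [0.7, -0.1, -4.3]
opening: 0.0133
gripper_force: 50.0
```

Emit:
arm_command:
  series:
    - [0, 0, -0.1, 0, 0.5]
    - [0, 0, -0.1, 0, 0.5]
    - [0, 0, -0.1, 0, 0.5]
    - [0, 0, -0.1, 0, 0.5]
    - [0, 0, -0.1, 0, 0.5]
    - [0, 0, -0.1, 0, 0.5]
    - [0, 0, 0, 0, 0.5]
    - [0, 0, 0, 0, 0.5]
    - [0, 0, 0, 0, 0.5]
    - [0, 0, 0, 0, 0.5]

```text
t: 20.65
eef_pos: [0.5348, -0.1709, 0.0916]
tcp_rot: [-0.016, 1.0, -0.0, 0.001]
force: [-4.5, 1.8, 10.8]
opening: 0.0135
gripper_force: 50.0
```

Emit:
arm_command:
  series:
    - [-0.1, 0.03, 0, 0, 0.5]
    - [-0.05, 0.02, 0, 0, 0.5]
    - [0, 0, 0, 0, 0.5]
    - [0, 0, -0.1, 0, 0.5]
    - [0, 0, -0.1, 0, 0.5]
    - [0, 0, 0, 0, 0.5]
    - [0, 0, 0, 0, 0.5]
    - [0, 0, 0, 0, 0.5]
    - [0, 0, 0, 0, 0.5]
    - [0, 0, 0, 0, 0.5]

```text
t: 21.9
eef_pos: [0.535, -0.171, 0.0913]
tcp_rot: [-0.016, 1.0, -0.001, 0.003]
force: [-3.6, 3.1, 19.1]
opening: 0.0134
gripper_force: 50.0
```

Run:
```python
from h import *
e=arm.sense(); print(e['eef_pos'],e['force'],e['torque'])
```

```text
[ 0.53496722 -0.17101535  0.09134082] [-3.62472621  3.07678583 19.14812357] [ 4.96037105e-01  7.68472482e-01 -2.24631253e-04]
```

Emit:
arm_command:
  series:
    - [0, 0, 0.4, 0, 0.5]
    - [0, 0, 0.3, 0, 0.5]
    - [-0.1, 0.1, 0, 0, 0.5]
    - [0, 0, 0, 0, 0.5]
    - [0, 0, -0.2, 0, 0.5]
    - [0, 0, -0.2, 0, 0.5]
    - [0, 0, -0.1, 0, 0.5]
    - [0, 0, -0.1, 0, 0.5]
    - [0, 0, 0, 0, 0.5]
    - [0, 0, 0, 0, 0.5]

```text
t: 23.15
eef_pos: [0.5323, -0.1696, 0.0914]
tcp_rot: [-0.016, 1.0, -0.0, 0.001]
force: [-7.7, 1.6, 17.7]
opening: 0.0132
gripper_force: 50.0
```

Run:
```python
from h import *
e=arm.sense(); print(e['eef_pos'],e['force'],e['torque'])
```

```text
[ 0.53232547 -0.16956538  0.09136512] [-7.72240785  1.58520601 17.65612084] [ 0.29450988  1.1923938  -0.0079265 ]
```

Run:
```python
from h import *
def an(f):
    c=load(f); b=cv2.GaussianBlur(c['image'],(3,3),0).max(2).astype(float)
    out=[]
    for x in range(160,400,6):
        col=b[55:95,x]; g=np.diff(col); i=int(np.argmin(g)); 
        if g[i]<-20: out.append((x,55+i))
    o=np.array(out); p=np.polyfit(o[:,0],o[:,1],1); r=o[:,1]-np.polyval(p,o[:,0]); o=o[abs(r)<3]; p=np.polyfit(o[:,0],o[:,1],1)
    print(f,p[0].round(4),np.polyval(p,279).round(2),len(o))
    for r in (90,110):
        g=np.diff(b[r]); print(r,[int(i) for i in np.argsort(-abs(g))[:8]])
shot('wrist','w8')
for f in('w6','w7','w8'): an(f)
```

```text
w6 0.005 71.63 34
90 [140, 43, 144, 133, 143, 414, 44, 139]
110 [146, 145, 56, 411, 412, 57, 275, 449]
w7 0.0043 71.63 22
90 [413, 414, 447, 144, 143, 461, 446, 460]
110 [146, 412, 145, 442, 411, 441, 455, 454]
w8 0.0027 71.2 20
90 [414, 413, 144, 143, 459, 460, 415, 475]
110 [145, 454, 412, 144, 453, 411, 470, 469]
```

The lid is level and unmoved in the grip. Contact height is the same at two x positions (0.0914 ⇒ feet ≈6 mm), so it is flat on the seal. Release, rise, shut the fingers and turn -π/2 for the clips.

Emit:
arm_command:
  series:
    - [0, 0, 0, 0, 2.5]
    - [0, 0, 0, 0, 2.5]
    - [0, 0, 0, 0, 2.5]
    - [0, 0, 1, 0, 2.5]
    - [0, 0, 2.5, 0, 2.5]
    - [0, 0, 2, 0, 0]
    - [1, 2, 0, -0.18, 0]
    - [1, 2, 0, -0.18, 0]
    - [1, 2, 0, -0.18, 0]
    - [1, 2, 0, -0.18, 0]

```text
t: 24.45
eef_pos: [0.5727, -0.0888, 0.1444]
tcp_rot: [0.34, 0.94, 0.0, 0.0]
force: [0.7, -0.3, 0.1]
opening: 0.0004
gripper_force: 0.0
```

Emit:
arm_command:
  series:
    - [0.5, 1.5, 0, -0.18, 0]
    - [0.5, 1.5, 0, -0.18, 0]
    - [0.5, 1, 0, -0.18, 0]
    - [0.5, 0.5, 0, -0.18, 0]
    - [0, 0, 0, -0.13, 0]
    - [0, 0, -1, 0, 0]
    - [0, 0, -1.5, 0, 0]
    - [0, 0, -1.2, 0, 0]
    - [0, 0, -0.5, 0, 0]
    - [0, 0, 0, 0, 0]

```text
t: 25.7
eef_pos: [0.592, -0.0444, 0.1012]
tcp_rot: [0.696, 0.718, -0.0, -0.0]
force: [0.6, 0.3, -0.6]
opening: 0.0003
gripper_force: 0.0
```

Run:
```python
from h import *
e=arm.sense(); print(e['t'],e['eef_pos'],e['opening'],e['force'],e['joint_positions'].round(2))
t=shot('top','t9')
for f in('t7','t9'):
    b=load(f)['image']; 
c=load('t9'); print([proj(c,p).round(0).tolist() for p in ([.5323,-.1696,.137],[.5927,-.0853,.15],[.4726,-.0887,.15])])
g=c['image'].max(2)
for r in range(170,250,6): print(r,' '.join(f'{x:3d}' for x in g[r,345:440:4]))
```

```text
25.7 [ 0.59201256 -0.04443717  0.10120961] 0.0003451790607081962 [ 0.59847757  0.29203244 -0.58194007] [-0.2   0.55  1.46  0.    1.13 -0.24]
[[393.0, 205.0], [363.0, 181.0], [364.0, 225.0]]
170  21  54  52  50  52  51  54 174 173 173  87  99 116 179 176 178 178 178 180 172 177 175 177 170
176 103 101  98  93  93  66  90 100  99  84  38  50  90  98  99  99  99  99 164 178 173 161 169 174
182  91  95  97 100 100  96  93  96  99 102  84  98  95  99 100  99  98  98  72  71  66 121 173 176
188  84  89  89  91  91  89  76  93  93  95  75 106 105  99  99 100 100  97  70  78 166 173 175 173
194  87  88  91  91  91  90  89  83  79  77  87 118  92 100  98  99  99  99  68 168 172 176 173 177
200  89  90  93  92  93  91  89  86  82  64 113 115  45  94  99  98  98  99 107 176 175 174 172 171
206  90  91  94  92  93  92  89  87  83  74  98 100  37  89 100 100  99  98  99 171 180 172 171 170
212  91  93  95  94  93  93  90  85  83  73  89  88  37  88 100 101 100  99  99 171 174 178 176 176
218  92  93  96  95  93  92  90  86  83  76  72 102  35  87  99 100  99  99  99 174 177 176 172 179
224  92  94  95  95  94  91  89  86  83  74 101  86  21  97 100  99  99  99  98  75  69  71 109 177
230  92  94  95  95  92  93  90  86  81  74 103 102 101 102 101 101  99  99  99  73  70  86 141 177
236  93  94  95  94  92  92  89  87  81  70 102 102 102 102 102 100 100 100  99  55 170 177 177 176
242  75  63  54  43  41  63  89  86  79  70  92  92  93  91  92  94  92  94  94 175 175 174 171 178
248  92  94  93  92  91  91  51  38  77  69  94  93  95  94  96  98  95  99 175 179 170 174 171 180
```

The lid stayed on, with the bar at its expected pixel (393,205). Now swing clip a over along an arc.

Emit:
arm_command:
  series:
    - [0, -2, 0.45, 0, 0]
    - [0, -0.8, 0.15, 0, 0]
    - [0, -0.6, -0.05, 0, 0]
    - [0, -0.6, -0.1, 0, 0]
    - [0, -0.45, -0.2, 0, 0]
    - [0, -0.45, -0.2, 0, 0]
    - [0, -0.4, -0.35, 0, 0]
    - [0, -0.35, -0.3, 0, 0]
    - [0, -0.35, -0.5, 0, 0]
    - [0, 0, 0, 0, 0]

```text
t: 27.0
eef_pos: [0.5914, -0.1052, 0.0898]
tcp_rot: [0.696, 0.718, -0.001, -0.001]
force: [-0.7, 0.3, 0.3]
opening: 0.0002
gripper_force: 0.0
```

Run:
```python
from h import *
e=arm.sense(); print(e['eef_pos'],e['force'],e['torque'])
```

```text
[ 0.59136929 -0.1051535   0.08977017] [-0.67827089  0.32399122  0.31401852] [-0.11851165  0.061406    0.08061225]
```

Emit:
arm_command:
  series:
    - [0, 0, -0.3, 0, 0]
    - [0, 0, -0.2, 0, 0]
    - [0, 0, -0.15, 0, 0]
    - [0, 0, -0.1, 0, 0]
    - [0, 0, -0.1, 0, 0]
    - [0, 0, -0.1, 0, 0]
    - [0, 0, -0.05, 0, 0]
    - [0, 0, 0, 0, 0]
    - [0, 0, 0, 0, 0]
    - [0, 0, 0, 0, 0]

```text
t: 28.25
eef_pos: [0.5924, -0.1045, 0.0822]
tcp_rot: [0.696, 0.718, 0.0, 0.001]
force: [-2.9, 1.1, 8.7]
opening: 0.0006
gripper_force: 4.5
```

Run:
```python
from h import *
e=arm.sense(); print(e['eef_pos'],e['force'],e['torque'])
w=shot('wrist','w10'); t=shot('top','t10'); s=shot('scene','s10')
for c,n in((w,'w'),(s,'s'),(t,'t')):
    H=np.array([.5927,-.0853,.1085]); print(n,[proj(c,H+np.array(d)).round(0).tolist() for d in ([0,0,0],[0,0,.045],[0,-.045,0],[0,.015,.042],[-.12,0,.045])])
```

```text
[ 0.59235803 -0.10447241  0.08216769] [-2.88115297  1.10720822  8.68584184] [ 0.03589601  0.72436205 -0.00582341]
w [[281.0, 221.0], [282.0, 252.0], [279.0, 293.0], [283.0, 215.0], [-10.0, 243.0]]
s [[238.0, 239.0], [237.0, 229.0], [225.0, 245.0], [241.0, 228.0], [220.0, 208.0]]
t [[360.0, 185.0], [363.0, 180.0], [377.0, 185.0], [357.0, 180.0], [363.0, 224.0]]
```

Emit:
arm_command:
  series:
    - [0, 0, -0.07, 0, 0]
    - [0, 0, -0.06, 0, 0]
    - [0, 0, 0, 0, 0]
    - [0, 0, 0, 0, 0]
    - [0, 0, 0, 0, 0]
    - [0, 0, 0, 0, 0]
    - [0, 0, 0, 0, 0]
    - [0, 0, 0, 0, 0]
    - [0, 0, 0, 0, 0]
    - [0, 0, 0, 0, 0]

```text
t: 29.65
eef_pos: [0.5924, -0.1045, 0.082]
tcp_rot: [0.696, 0.718, 0.0, 0.001]
force: [-6.3, 1.6, 16.2]
opening: 0.0003
gripper_force: 8.2
```

Run:
```python
from h import *
e=arm.sense(); print(e['eef_pos'],e['force'])
```

```text
[ 0.59240504 -0.10448086  0.08204338] [-6.2887085   1.60291994 16.17686826]
```

Emit:
arm_command:
  series:
    - [0, 0, 2, 0, 0]
    - [0, 0, 3, 0, 0]
    - [-0.5, -0.5, 1.3, 0, 0]
    - [-2, -3, 0, 0, 0]
    - [-2, -3.5, 0, 0, 0]
    - [-2, -3.5, 0, 0, 0]
    - [-2, -3.5, 0, 0, 0]
    - [-2, -3, 0, 0, 0]
    - [-1, -2, 0, 0, 0]
    - [0, 0, 0, 0, 0]

```text
t: 30.9
eef_pos: [0.476, -0.2957, 0.1419]
tcp_rot: [0.697, 0.717, -0.0, -0.0]
force: [-0.1, 0.5, 0.7]
opening: 0.0007
gripper_force: 0.0
```

Run:
```python
from h import *
e=arm.sense(); print(e['eef_pos'],e['force'])
t=shot('top','t11'); w=shot('wrist','w11'); s=shot('scene','s11')
g=t['image'].max(2); g0=load('top0')['image'].max(2)
for r in range(174,196,2): print(r,' '.join(f'{x:3d}' for x in g[r,350:386:2]),'|',' '.join(f'{x:3d}' for x in g0[r,350:386:2]))
```

```text
[ 0.47599753 -0.29565677  0.14189128] [-0.14118733  0.54357894  0.74101645]
174 162 162 163 164 167 166 122  88  96  96  96  95  96  95  96  97  95  96 | 152 151 153 154 157 155 114 153 140 140 140 142 140 141 142 141 140 141
176 163 161 165 167 166 161  83  89  96  96  96  96  96  95  94  96  97  95 | 153 150 154 157 146 146  87 145  78  72  72  71  70  71  71  72  71  71
178 163 164 161 166 161 119  83  88  96  97  97  95  96  95  96  95  96  95 | 153 155 150 155 118 109  94  46  64  71  71  69  69  72  70  70  71  70
180 160 162 162 162 148  94 104  98 105 105 104 105 103  92  96  96  96  94 | 150 151 151 150 129 118  96  46  64  72  70  71  71  71  72  72  71  71
182 162 164 166 164  83  94 114 124 124 125 125 124 124  87 105  95  96  96 | 153 153 156 154 114 117 108  32  69  76  80 100 112 118  95  76  76  75
184 168 165 163 138  50  98 113 127 126 125 126 126 125  88 105  95  96  97 | 158 153 152 131  96 113  89  39 104 116 144 152 157 156 155 133 116 115
186 165 161 167 124  50  96 114 129 128 127 127 127 126  86  95  95  96  95 | 154 151 155 117  41  50  71  36 138 155 132 160 159 157 157 156 153 158
188 160 160 166 127  47  94 114 116 115 117 115 116 116  80 102  97  96  96 | 149 149 155 119  40  52  81  48 104 146 136 161 160 159 158 157 135 156
190 164 161 165 120  43  90 102  83  95  96  96  97  96  97  96  95  97  96 | 154 151 154 112  37  76  96  45  67 131 117 162 161 159 159 157 151 157
192 160 160 162 114  45  50  52  81  96  96  97  97  97  97  96  96  96  97 | 150 150 152 107  40  46  49  45  67 123  96 145 162 161 159 152 147 158
194 162 159 164 116  48  46  64  82  97  96  96  96  96  97  96  97  96  96 | 152 149 152  80  46  41  58  71  66  88 131  93 119 140 125 123 147 157
```

Clip a lies flat on the lid: bright 125 patch at top cols 362–375, rows 180–190. Now the diagonal one, clip c.

Emit:
arm_command:
  series:
    - [0, 0, -1.5, 0, 0]
    - [0, 0, -1.5, 0, 0]
    - [0, 0, -1, 0, 0]
    - [0, 2, 0.45, 0, 0]
    - [0, 1.1, 0.1, 0, 0]
    - [0, 0.9, -0.15, 0, 0]
    - [0, 0.7, -0.3, 0, 0]
    - [0, 0.5, -0.3, 0, 0]
    - [0, 0.45, -0.4, 0, 0]
    - [0, 0.35, -0.5, 0, 0]

```text
t: 32.3
eef_pos: [0.4779, -0.2341, 0.0925]
tcp_rot: [0.696, 0.718, 0.0, 0.001]
force: [0.1, -0.1, 0.6]
opening: 0.0005
gripper_force: 0.0
```

Emit:
arm_command:
  series:
    - [0, 0, -0.2, 0, 0]
    - [0, 0, -0.2, 0, 0]
    - [0, 0, -0.2, 0, 0]
    - [0, 0, -0.1, 0, 0]
    - [0, 0, -0.1, 0, 0]
    - [0, 0, -0.1, 0, 0]
    - [0, 0, 0, 0, 0]
    - [0, 0, 0, 0, 0]
    - [0, 0, 0, 0, 0]
    - [0, 0, 0, 0, 0]

```text
t: 33.55
eef_pos: [0.4772, -0.2343, 0.0826]
tcp_rot: [0.696, 0.718, 0.0, 0.0]
force: [-0.6, 3.6, 6.0]
opening: 0.0004
gripper_force: 2.7
```

Emit:
arm_command:
  series:
    - [0, 0, -0.08, 0, 0]
    - [0, 0, -0.08, 0, 0]
    - [0, 0, 0, 0, 0]
    - [0, 0, 0, 0, 0]
    - [0, 0, 0, 0, 0]
    - [0, 0, 0, 0, 0]
    - [0, 0, 0, 0, 0]
    - [0, 0, 0, 0, 0]
    - [0, 0, 0, 0, 0]
    - [0, 0, 0, 0, 0]

```text
t: 34.8
eef_pos: [0.4773, -0.2343, 0.0821]
tcp_rot: [0.696, 0.718, 0.0, 0.0]
force: [-3.4, 4.2, 13.3]
opening: 0.0003
gripper_force: 6.7
```

Run:
```python
from h import *
e=arm.sense(); print(e['eef_pos'],e['force'])
```

```text
[ 0.47727438 -0.23428089  0.08205386] [-3.4162345   4.17357943 13.26280747]
```

Emit:
arm_command:
  series:
    - [0, 0, 2, 0, 0]
    - [0, 0, 3, 0, 0]
    - [0.5, -0.5, 1.2, 0, 0]
    - [2, -1, 0, 0, 0]
    - [2, -1, 0, 0, 0]
    - [2, -1, 0, 0, 0]
    - [2, -1, 0, 0, 0]
    - [2, -1, 0, 0, 0]
    - [1.5, -0.3, 0, 0, 0]
    - [0, 0, 0, 0, 0]

```text
t: 36.05
eef_pos: [0.5976, -0.2927, 0.1412]
tcp_rot: [0.696, 0.718, -0.0, -0.001]
force: [-0.4, -0.1, -0.2]
opening: 0.0006
gripper_force: 0.0
```

Run:
```python
from h import *
e=arm.sense(); print(e['eef_pos'],e['force'])
t=shot('top','t12'); g=t['image'].max(2)
print([proj(t,p).round(0).tolist() for p in ([.4773,-.2547,.1085],[.4773,-.2097,.1115],[.4773,-.2547,.15])])
for r in range(216,240,2): print(r,' '.join(f'{x:3d}' for x in g[r,396:440:2]))
w=shot('wrist','w12'); print([proj(w,p).round(0).tolist() for p in ([.4773,-.2547,.1085],[.4773,-.2097,.1115],[.4773,-.2547,.15])])
```

```text
[ 0.59761416 -0.29267603  0.14119496] [-0.38982469 -0.07237849 -0.2473822 ]
[[423.0, 228.0], [406.0, 227.0], [427.0, 225.0]]
216  41  99 100  98  98  66  54  55  55  55  87  68  63  67  71  76  78  83  84  86  88  91
218  33  98  98  98  82  55  54  56  54  68  85  58  64  69  74  76  80  84  86  87  88  91
220  73  88  98  98  68  53  55  55  54  86  62  60  67  72  76  79  82  85  86  89  90  92
222  81  75  78  68  56  53  54  54  55  53  58  64  69  75  77  81  84  86  88  88  90  92
224  84  80  79  74  58  55  65  68  69  56  60  67  72  75  79  83  86  87  88  90  92  93
226  88  87  84  80  57  54  60  69  63  56  66  70  73  78  81  83  84  89  89  91  91  93
228  89  89  88  82  34  56  62  69  56  55  53  47  47  44  51  62  73  79  88  91  94  94
230  93  92  91  73  33  75  70  60  30  29  34  33  35  34  35  38  39  39  37  59  79  90
232  96  94  90  46  62  84  81  74  53  56  73  77  78  77  74  60  55  41  39  40  40  40
234  98  97  82  35  83  88  86  82  78  71  73  79  80  83  85  86  87  88  83  69  44  40
236 100  96  46  67  93  91  88  86  84  80  75  72  78  85  86  88  88  88  91  94  96  88
238 100  77  36  92  96  93  93  91  88  85  81  78  74  81  87  88  91  90  92  95  95  97
[[118.0, 168.0], [109.0, 103.0], [82.0, 176.0]]
```

Run:
```python
from h import *
g=load('w12')['image'].max(2)
for r in range(84,190,5): print(r,' '.join(f'{x:3d}' for x in g[r,60:165:5]))
```

```text
84  69  67  69  68  67  66  68  68  66  68  70  68  69  68  90 129 130 129 131 131 130
89  68  67  68  67  67  67  68  66  68  69  67  69  69  68  69  71 122 130 131 131 133
94  67  66  66  67  67  66  69  69  66  67  69  70  70  69  69  70  70  80 131 130 131
99  67  66  66  66  69  67  66  69  67  69  69  68  70  69  69  68  70  70  82 124 133
104  67  67  67  68  68  72  75  75  75  76  76  76  72  70  69  69  67  69  68  70 129
109  67  67  68  68  68  74  81  81  81  81  82  81  77  71  69  69  69  70  68  70  69
114  69  68  68  68  68  67  75  90  87  90  89  91  91  77  70  69  69  69  71  71  70
119  68  66  65  67  69  69  69  90  88  90  91  90  92  81  69  69  71  70  71  69  69
124  68  68  68  68  68  67  68  91  89  88  90  90  90  85  68  70  69  70  69  71  69
129  79  66  67  68  67  67  68  91  90  89  92  90  93  88  70  70  71  69  71  69  70
134 103  67  70  66  66  68  69  88  91  91  93  89  93  89  69  69  83 119  70  71  70
139 123  68  68  68  66  68  68  81  90  89  91  91  93  91  71  70 131 130 130  98  70
144 129  68  67  67  68  67  66  74  91  90  92  90  92  91  71  78 131 131 132 132 132
149 121  68  67  68  67  68  68  69  91  88  90  91  91  92  77 124 130 132 131 131 131
154 125 123 122 117 118 118  89  29  91  88  89  91  90 108 132  39  46  48  46  47 221
159 137 122 135 126 128 133 131 133  93  89  89  93  89 110 150  70 108 114  56  57  56
164 228 217 129 126 129 127 125  90  89  91  88  92 102 170 159 119  89  81  54  55  53
169 230 228 225 178 128 130 132  87  88  89  87  89 152 161 160 161  76  69  52  54  56
174 225 224 230 226 227 156 127  85  83  82  83  86 126 128 129 128  96 100  96 125 130
179 228 228 232 226 229 230 224 185 127 129 131 127 131 126 134 134 131 131 131 134 145
184 226 222 231 228 226 229 235 159 133 132 129 130 131 129 129 128 131 131 127 134 223
189 226 227 228 228 223 229 231 221 130 128 127 130 129 135 126 127 127 129 126 188 228
```

Clip c lies flat on the lid (90-level patch, wrist rows 104–174, cols 90–125). Now clip d.

Emit:
arm_command:
  series:
    - [0, 0, -1.5, 0, 0]
    - [0, 0, -1.5, 0, 0]
    - [0, 0, -0.9, 0, 0]
    - [0, 2, 0.45, 0, 0]
    - [0, 1.1, 0.1, 0, 0]
    - [0, 0.9, -0.15, 0, 0]
    - [0, 0.7, -0.3, 0, 0]
    - [0, 0.5, -0.3, 0, 0]
    - [0, 0.45, -0.4, 0, 0]
    - [0, 0.35, -0.5, 0, 0]

```text
t: 37.4
eef_pos: [0.5979, -0.2326, 0.0943]
tcp_rot: [0.696, 0.718, 0.0, 0.002]
force: [0.2, -0.5, 0.7]
opening: 0.0006
gripper_force: 0.4
```

Emit:
arm_command:
  series:
    - [0, 0, -0.2, 0, 0]
    - [0, 0, -0.2, 0, 0]
    - [0, 0, -0.2, 0, 0]
    - [0, 0, -0.1, 0, 0]
    - [0, 0, -0.1, 0, 0]
    - [0, 0, -0.1, 0, 0]
    - [0, 0, 0, 0, 0]
    - [0, 0, 0, 0, 0]
    - [0, 0, 0, 0, 0]
    - [0, 0, 0, 0, 0]

```text
t: 38.65
eef_pos: [0.5973, -0.2324, 0.0839]
tcp_rot: [0.696, 0.718, 0.0, 0.0]
force: [-0.0, 0.2, 0.2]
opening: 0.0007
gripper_force: 0.0
```

Emit:
arm_command:
  series:
    - [0, 0, -0.08, 0, 0]
    - [0, 0, -0.08, 0, 0]
    - [0, 0, -0.06, 0, 0]
    - [0, 0, -0.04, 0, 0]
    - [0, 0, 0, 0, 0]
    - [0, 0, 0, 0, 0]
    - [0, 0, 0, 0, 0]
    - [0, 0, 0, 0, 0]
    - [0, 0, 0, 0, 0]
    - [0, 0, 0, 0, 0]

```text
t: 39.9
eef_pos: [0.5973, -0.2324, 0.082]
tcp_rot: [0.696, 0.718, 0.0, 0.0]
force: [-2.9, 0.8, 5.4]
opening: 0.0003
gripper_force: 2.7
```

Emit:
arm_command:
  series:
    - [0, 0, -0.08, 0, 0]
    - [0, 0, -0.08, 0, 0]
    - [0, 0, 0, 0, 0]
    - [0, 0, 0, 0, 0]
    - [0, 0, 0, 0, 0]
    - [0, 0, 0, 0, 0]
    - [0, 0, 0, 0, 0]
    - [0, 0, 0, 0, 0]
    - [0, 0, 0, 0, 0]
    - [0, 0, 0, 0, 0]

```text
t: 41.15
eef_pos: [0.5973, -0.2324, 0.0819]
tcp_rot: [0.696, 0.718, 0.0, 0.001]
force: [-5.3, 2.4, 12.9]
opening: 0.0005
gripper_force: 6.7
```

Run:
```python
from h import *
e=arm.sense(); print(e['eef_pos'],e['force'])
```

```text
[ 0.59732913 -0.23243929  0.08190237] [-5.3150478   2.39304058 12.88420759]
```

Emit:
arm_command:
  series:
    - [0, 0, 2, 0, 0]
    - [0, 0, 3, 0, 0]
    - [-0.5, 0.5, 1.2, 0, 0]
    - [-2, 3, 0, 0, 0]
    - [-2.5, 3.5, 0, 0, 0]
    - [-2.5, 3.5, 0, 0, 0]
    - [-2.5, 3.5, 0, 0, 0]
    - [-1.5, 3, 0, 0, 0]
    - [-1, 1.5, 0, 0, 0]
    - [0, 0, 0, 0, 0]

```text
t: 42.4
eef_pos: [0.4718, -0.0469, 0.1416]
tcp_rot: [0.695, 0.719, -0.0, 0.0]
force: [-0.1, -0.1, -0.1]
opening: 0.0003
gripper_force: 0.0
```

Run:
```python
from h import *
e=arm.sense(); print(e['eef_pos'],e['force'])
t=shot('top','t13'); g=t['image'].max(2); H=np.array([.5973,-.2513,.1085])
print([proj(t,H+np.array(p)).round(0).tolist() for p in ([0,0,0],[0,.045,.003],[0,0,.045])])
for r in range(172,200,2): print(r,' '.join(f'{x:3d}' for x in g[r,396:436:2]))
```

```text
[ 0.4718137  -0.0468791   0.14158813] [-0.0807492  -0.06971278 -0.0773967 ]
[[420.0, 185.0], [404.0, 185.0], [425.0, 181.0]]
172 166 165 162 160 159 162 163 160 160 161 167 166 167 166 172 169 168 165 168 167
174  95  94  97  96  97  97  98  96  96  95 142 169 171 166 171 171 167 165 165 169
176  82  90  77  77  87  90  93  93  94  95 129 170 173 171 167 166 167 166 165 159
178  82  75  52  80  81  78  80  94  94  95  99 171 168 160 163 164 170 169 169 164
180  90  87  57  85  89  87  84  93  96  96  72 157  96 116 166 163 167 167 166 166
182  94  84  57  90  93  91  89 113 121 121 121 120 108 118 168 165 167 166 167 167
184  97  81  77  95  96  95  91 110 121 120 119 120 113 114 166 166 165 167 165 167
186  99  74  70  98  98  96  90 109 120 119 119 119 110 114 164 168 169 169 167 166
188 101  64  84 100  98  98  80 103 122 124 125 125 115 114 157 168 167 168 166 167
190 102  59  93 102 102 101  67  72  88  87  88  64  80 102 164 169 167 167 166 166
192  95  66 104 107 104 103  57  66  94  95  97  70  61 121 166 162 169 172 167 162
194  84  71 114 112 107 100  43  65  94  93  96  47 119 170 170 165 167 170 168 164
196  65  88 121 114 109  88  37  74  94  94  97 153 167 170 170 167 166 167 167 165
198  58 106 121 115 109  74  31  85  95  94  94 154 167 167 169 170 168 164 164 164
```

Clip d is flat on the lid too (120-level patch, cols 410–420, rows 182–188). The last one is clip b.

Emit:
arm_command:
  series:
    - [0, 0, -1.5, 0, 0]
    - [0, 0, -1.5, 0, 0]
    - [0, 0, -0.9, 0, 0]
    - [0, -2, 0.4, 0, 0]
    - [0, -1.1, 0.1, 0, 0]
    - [0, -0.9, -0.15, 0, 0]
    - [0, -0.7, -0.3, 0, 0]
    - [0, -0.5, -0.3, 0, 0]
    - [0, -0.45, -0.4, 0, 0]
    - [0, -0.4, -0.5, 0, 0]

```text
t: 43.7
eef_pos: [0.4728, -0.1083, 0.0913]
tcp_rot: [0.696, 0.718, 0.0, 0.001]
force: [0.6, -0.8, -0.5]
opening: 0.0003
gripper_force: 0.0
```

Emit:
arm_command:
  series:
    - [0, 0, -0.2, 0, 0]
    - [0, 0, -0.2, 0, 0]
    - [0, 0, -0.2, 0, 0]
    - [0, 0, -0.1, 0, 0]
    - [0, 0, -0.1, 0, 0]
    - [0, 0, -0.1, 0, 0]
    - [0, 0, 0, 0, 0]
    - [0, 0, 0, 0, 0]
    - [0, 0, 0, 0, 0]
    - [0, 0, 0, 0, 0]

```text
t: 44.95
eef_pos: [0.4722, -0.1079, 0.0821]
tcp_rot: [0.696, 0.718, 0.0, 0.0]
force: [-0.2, 0.9, -0.8]
opening: 0.0004
gripper_force: 0.0
```

Emit:
arm_command:
  series:
    - [0, 0, -0.07, 0, 0]
    - [0, 0, -0.07, 0, 0]
    - [0, 0, -0.07, 0, 0]
    - [0, 0, 0, 0, 0]
    - [0, 0, 0, 0, 0]
    - [0, 0, 0, 0, 0]
    - [0, 0, 0, 0, 0]
    - [0, 0, 0, 0, 0]
    - [0, 0, 0, 0, 0]
    - [0, 0, 0, 0, 0]

```text
t: 46.2
eef_pos: [0.4723, -0.108, 0.0818]
tcp_rot: [0.696, 0.718, 0.0, 0.001]
force: [-5.8, 2.1, 17.4]
opening: 0.0007
gripper_force: 8.8
```

Run:
```python
from h import *
e=arm.sense(); print(e['eef_pos'],e['force'])
w=shot('wrist','w14'); H=np.array([.4727,-.0887,.1085]); print([proj(w,H+np.array(p)).round(0).tolist() for p in ([0,0,0],[0,-.045,.003],[0,0,.045],[0,.015,.042])])
g=w['image'].max(2)
for r in range(190,262,5): print(r,' '.join(f'{x:3d}' for x in g[r,225:335:5]))
```

```text
[ 0.47232563 -0.10797618  0.08183687] [-5.8059966   2.09994244 17.44597788]
[[281.0, 220.0], [279.0, 296.0], [282.0, 252.0], [283.0, 215.0]]
190 142 127 125 123 127 125 123 126 126 124 122 123 123 122 123 122 122 134 197 201 204 216
195 121 121 123 121 127 125 124  68  66  66  67  65  65  68  64  65 122 125 126 125 124 120
200 122 125 102 101 101 101  80  56  54  56  54  53  55  55  55  53  78 100 100 101 101 100
205 124 115 101 100  99 102  58  54  54  53  55  54  54  56  55  55  55 100 101 102 100 100
210 122 100 102 100 100  99  67  68  67  67  66  68  68  68  68  69  68  98 100  99 102 101
215 104 100 101 101 100  90  76  76  75  75  76  78  76  77  77  77  75  83 101  99  99 100
220 101 102 101 101 102  89  85  86  85  86  85  86  85  85  86  85  85  85 100  99  99 100
225 101  99 101 101 100  90  84  86  85  85  85  85  86  86  84  85  87  86  99 100 100 100
230 102 104 102  68  63  60  59  80  86  87  85  88  83  83  86  82  58  60  64  63 102 103
235  42  41  42  40  40  40  40  50  54  64  88  89  87  51  52  52  41  38  40  42  39  42
240  18  19  21  20  22  19  22  20  19  34  45  28  86  18  18  19  21  20  19  17  20  18
245  20  23  17  20  21  16  22  20  20  35  40  27  85  20  22  19  20  20  21  22  22  19
250  22  20  22  19  20  20  20  20  18  51  35  29  76  22  21  22  23  22  17  23  21  23
255  22  19  21  22  20  22  17  21  18  61  26  25  67  21  19  20  19  20  22  22  18  20
260  25  24  23  26  23  29  22  24  23  68  26  27  68  24  23  25  27  25  25  22  24  25
```

Emit:
arm_command:
  series:
    - [0, 0, 1.5, 0, 0]
    - [0, 0, 2.5, 0, 0]
    - [0, 0, 3, 0, 0]
    - [-1, 2, 3, 0, 0]
    - [-1, 3, 3, 0, 0]
    - [-1, 4, 2, 0, 0]
    - [0, 5, 0, 0, 0]
    - [0, 4, 0, 0, 0]
    - [0, 2, 0, 0, 0]
    - [0, 0, 0, 0, 0]

```text
t: 47.5
eef_pos: [0.442, 0.0931, 0.23]
tcp_rot: [0.695, 0.719, 0.0, 0.0]
force: [-0.2, -0.5, -0.8]
opening: 0.0003
gripper_force: 0.0
```

Run:
```python
from h import *
e=arm.sense(); print(e['eef_pos'],e['force'],e['t'])
t=shot('top','t15'); g=t['image'].max(2)
for nm,(hx,hy,s) in dict(a=(.5927,-.0853,-1),b=(.4727,-.0887,-1),c=(.4773,-.2547,1),d=(.5973,-.2513,1)).items():
    p=lambda dy,dz:g[tuple(proj(t,[hx,hy+s*dy,.1085+dz]).round().astype(int)[::-1])]
    print(nm,'flat',[int(p(d,.003)) for d in (.015,.025,.035,.05,.058)],'upright',[int(p(0,z)) for z in(.02,.03,.04)])
```

```text
[0.44201519 0.09309807 0.22996866] [-0.18386802 -0.45776232 -0.77027912] 47.5
a flat [126, 126, 126, 94, 95] upright [119, 114, 110]
b flat [132, 129, 129, 105, 97] upright [117, 117, 121]
c flat [124, 125, 119, 96, 95] upright [118, 154, 168]
d flat [120, 122, 118, 95, 95] upright [116, 155, 168]
```

All four clips read flat on the lid, and the robot is clear of everything.

```bash
python3 -c "
from workcell import arm
print(arm.job_done())"
```

```text
the job is handed in; nothing more can be done
None
```

The lid is on the case and released, and clips a, c, d and b were snapped down in that order with 14–19 N each; top-camera readings show all four flat, and the job was handed in at about 47.5 s (no verdict was returned).

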